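# Carry the repair queue over to the bench rack

## Robot

A 7-joint arm with a two-finger parallel gripper is mounted at the origin on a cart in front of the work surface, level with it; the furniture and walls round the work are solid. World frame = base frame: x ahead of the robot, y to its left, z up, the work surface at z = 0. Lengths are in m, angles in rad, forces in N, time in s.
With the tool pointing down it reaches from about 0.35 to 0.9 m from the base axis. Payload 8.1 kg.
Tool frame: the origin (TCP) lies at the very end of the fingers, on their centre line; the grasp point (between the pads) lies 19 mm behind it (grasp_offset is the distance from the TCP to the grasp point, in m); z points along the fingers, y is the line along which they close (so a half turn about z gives the same grasp; the last joint's range is limited). The gripper opens to 92 mm and grips with 3 to 60 N. Pads are 19 mm wide; open, the fingers measure 130 mm over their backs; the gripper's body (75 mm by 190 mm) begins 47 mm behind the grasp point.
Start: joints at [1.023, 0.434, 0.025, 1.573, -0.012, 1.134, -0.075], TCP at [0.269, -0.564, 0.227] pointing down, gripper open.
Joint ranges: [-2.62, 2.62], [-0.44, 2.09], [-1.27, 1.32], [0.08, 2.57], [-1.32, 4.46], [0.12, 2], [-2.74, 2.74]. Speed limits (rad/s): [2.22, 2.22, 3.01, 3.01, 3.14, 3.14, 3.14].

## Interface

Orientations are given as a rotation vector (axis times angle).
In Python, from cell import observe, get_image, camera_params, sign_off, silhouettes, grasp_offset gives the robot as it stands. The module is installed in compiled form; this text tells all that it offers.
- The arm moves only by the tool jog_arm, never from a script. Its argument "motion" is a list that holds one entry, the list of rows, each a list of 7 numbers: the shift along the tool's x, y, z in m, then the turn, a rotation vector about the tool's x, y, z in rad, then the closure, from -1 (fully open) to 1 (shut), so that 0 is half open. In form: [[[dx, dy, dz, wx, wy, wz, hand], ...]]. A call has 1 to 10 rows; each row is the pose to reach, as a shift and turn from the pose commanded when the call began, along the tool's axes at that moment; what a row does not reach only later rows make up. A row lasts 1/12 s, in which the tool goes at most 41.7 mm and 7.16 degrees, less where a joint would pass 70% of its speed; a pose out of reach is approached as far as the arm can. A call with a gripper value outside its range is refused whole. The fingers move at their own pace and stop on an object; "force" is the grip in N (left out, the last holds). Time passes only in rows, so rows that repeat a pose let the fingers close. It gives the time, the measured TCP pose, the force, the opening and the grip force at its end, in the units of the state.
- observe(): the state, without advancing time (a new reading comes with each control period).
- get_image(name): name is "side" or "top" or "wrist"; returns the picture (400x640x3 uint8, red, green, blue); there is no depth.
- camera_params(name): a dict with "vertical_fov" (degrees; the focal length in pixels is half the picture's height over the tangent of half this angle, whatever the lens; pixels are square), "cx", "cy" (the principal point, pixels), "T" (4x4, takes a point from camera to world coordinates). Camera axes: x right, y down, z forward; pixel columns grow to the right and rows downward; lengths in m; the calibration is good to about 2 mm. The wrist camera is an equidistant fisheye: a pixel r from the principal point sees the ray r / f radians off the axis. A picture is of the moment at which its call begins: read the wrist's pose just before it. camera_params takes no time and is no camera call; for the wrist camera it gives the pose at the moment of the call.
- sign_off(): hands the job in; it is judged then, once.
Trained networks look in the newest picture that a camera, given by its name, has taken for a name from the list of things; names that differ only in an ending like _2 or _b are one class to them, and where a whole thing is asked for, a point or a joint stands for the part that bears it (a point fixed in the world has none). Each returns a list of dicts, best first, with "p" (0 to 1); they miss things now and then, are a little off and sometimes report something else, mostly with a low value. They report only what shows in the picture. A call takes as long as a camera call. They do not tell look-alikes from the thing itself.
- silhouettes(query, camera): "mask" (400x640 bool, what is visible of it) and "pixel" ([column, row] in pixels, amid what is visible of it).
The state is a dict: "clock": time; "joints": joint angles; "dq": joint speeds; "joint_efforts": joint torques, N m; "position": TCP position; "ee_rot": TCP orientation; "force": force on the tool from outside, world axes, zero at the start; "ft_torque": the same for the moment, N m; "width": opening from 0.0 (shut) to 1.0 (fully open); "gripper_force": force on a finger pad.
Only numpy, scipy, OpenCV 4.12 (cv2) and the standard library are available. Lean on these libraries where they do the work, as an engineer would, in place of code of your own. Each camera call takes 0.05 s, during which the arm holds its last target. There are 200 camera calls.

## Task

The four phones standing on edge in the full rack are in the order in which they came in for repair. Move them to the empty bench rack so that they stand there in the same order from left to right, one to a bay with none skipped, each on a long edge, fully down in its slot, leaning or upright, and about central in the bay's length. Do not let any phone fall flat.

Things in the scene. Friction and masses are not known exactly. Their poses are not given: they have to be found in the camera images.
- phone_open: Opened dark phone chassis, a shallow tray filled by its works to just under the rim, 148 mm long, 72 mm high as it stands on edge, 8 mm thick. Origin: centre of the closed outer back (mid-length, mid-height). y runs along the long edge, z from that face through the thickness. It starts leaning about 17 degrees, upper edge to the right; closing on its upper edge at mid-length stands it upright.
- phone_silver: Older silver metal phone, white front with black glass and a round button; 132 mm long, 66 mm high as it stands on edge, 8.5 mm thick. Origin: centre of the metal back (mid-length, mid-height). x runs along the long edge, z from that face through the thickness. It starts leaning about 17 degrees, upper edge to the right; closing on its upper edge at mid-length stands it upright.
- phone_case: Larger teal phone, 118 mm long, 62 mm high as it stands on edge, 9 mm thick. Origin: centre of the underside face (mid-length, mid-height). x runs along the long edge, z from that face through the thickness. It starts leaning about 17 degrees, upper edge to the right; closing on its upper edge at mid-length stands it upright.
- phone_small: Smaller teal phone, 104 mm long, 52 mm high as it stands on edge, 9 mm thick. Origin: centre of the underside face (mid-length, mid-height). x runs along the long edge, z from that face through the thickness. It starts leaning about 17 degrees, upper edge to the right; closing on its upper edge at mid-length stands it upright.
- rack_in: The full rack: two aluminium rails 236 mm long, with four bays in a row; fixed. Left or right of the other rack. Origin: centre of the row, on the desk. y runs along the row (to the robot's left, within 20 degrees), x along the slots (away from the robot), z up. Bay centres at y = +84, +28, -28, -84 mm, left to right.
- rack_out: The empty bench rack, same make, fixed; origin, axes and bay centres as rack_in. Its slots run along x, 26 mm wide with a floor 16 mm above the desk and upright walls to 54 mm, flaring to 36 mm wide at 63 mm above the desk. A phone set down upright in a slot leans against either wall when let go.
- bay_chassis: The bay of rack_in where phone_open stands at the start; fixed. Holder: grey foot plate 92 (x) x 52 (y) x 6 mm, slot along x between two pairs of black cheeks that stand 26 to 44 mm from its middle along x (middle 52 mm clear). Same slot as rack_out's; phones rest on the foot plate, 16 mm above the desk. Origin: centre of its underside, 10 mm above the desk; axes as rack_in.
- bay_silver: The bay of rack_in in which phone_silver stands at the start; fixed, same shape and frame as bay_chassis.
- bay_teal: The bay of rack_in in which phone_case stands at the start; fixed, same shape and frame as bay_chassis.
- bay_small: The bay of rack_in in which phone_small stands at the start; fixed, same shape and frame as bay_chassis.
Things that resemble listed ones, but are neither listed nor needed, are in the scene too. What is shaped like the phone_small but red is not meant.

How it is judged:
At the end, for the whole second after the job is handed in: Each phone rests in the bench-rack bay matching its start bay (counted from the left): origin within 20 mm of the bay's middle along the row, 25 mm along the slot, within 8 mm below or 6 mm above seated height, long edge level within 7 degrees, leaning at most 35 degrees, at rest (((y of bay_chassis in the frame of rack_in between 0.074 and 0.094 m and y of phone_open in the frame of rack_out between 0.064 and 0.104 m) or (y of bay_chassis in the frame of rack_in between 0.018 and 0.038 m and y of phone_open in the frame of rack_out between 0.008 and 0.048 m) or (y of bay_chassis in the frame of rack_in between -0.038 and -0.018 m and y of phone_open in the frame of rack_out between -0.048 and -0.008 m) or (y of bay_chassis in the frame of rack_in between -0.094 and -0.074 m and y of phone_open in the frame of rack_out between -0.104 and -0.064 m)) and x of phone_open in the frame of rack_out between -0.025 and 0.025 m and z of phone_open in the frame of rack_out between 0.044 and 0.058 m and angle between phone_open's own y axis and vertical between 1.45 and 1.69 rad and angle between phone_open's own z axis and vertical between 0.96 and 2.18 rad and linear speed of each of phone_open, phone_silver, phone_case, phone_small below 0.03 m/s and angular speed of each of phone_open, phone_silver, phone_case, phone_small below 0.6 rad/s and ((y of bay_silver in the frame of rack_in between 0.074 and 0.094 m and y of phone_silver in the frame of rack_out between 0.064 and 0.104 m) or (y of bay_silver in the frame of rack_in between 0.018 and 0.038 m and y of phone_silver in the frame of rack_out between 0.008 and 0.048 m) or (y of bay_silver in the frame of rack_in between -0.038 and -0.018 m and y of phone_silver in the frame of rack_out between -0.048 and -0.008 m) or (y of bay_silver in the frame of rack_in between -0.094 and -0.074 m and y of phone_silver in the frame of rack_out between -0.104 and -0.064 m)) and x of phone_silver in the frame of rack_out between -0.025 and 0.025 m and z of phone_silver in the frame of rack_out between 0.041 and 0.055 m and angle between phone_silver's own x axis and vertical between 1.45 and 1.69 rad and angle between phone_silver's own z axis and vertical between 0.96 and 2.18 rad and ((y of bay_teal in the frame of rack_in between 0.074 and 0.094 m and y of phone_case in the frame of rack_out between 0.064 and 0.104 m) or (y of bay_teal in the frame of rack_in between 0.018 and 0.038 m and y of phone_case in the frame of rack_out between 0.008 and 0.048 m) or (y of bay_teal in the frame of rack_in between -0.038 and -0.018 m and y of phone_case in the frame of rack_out between -0.048 and -0.008 m) or (y of bay_teal in the frame of rack_in between -0.094 and -0.074 m and y of phone_case in the frame of rack_out between -0.104 and -0.064 m)) and x of phone_case in the frame of rack_out between -0.025 and 0.025 m and z of phone_case in the frame of rack_out between 0.039 and 0.053 m and angle between phone_case's own x axis and vertical between 1.45 and 1.69 rad and angle between phone_case's own z axis and vertical between 0.96 and 2.18 rad and ((y of bay_small in the frame of rack_in between 0.074 and 0.094 m and y of phone_small in the frame of rack_out between 0.064 and 0.104 m) or (y of bay_small in the frame of rack_in between 0.018 and 0.038 m and y of phone_small in the frame of rack_out between 0.008 and 0.048 m) or (y of bay_small in the frame of rack_in between -0.038 and -0.018 m and y of phone_small in the frame of rack_out between -0.048 and -0.008 m) or (y of bay_small in the frame of rack_in between -0.094 and -0.074 m and y of phone_small in the frame of rack_out between -0.104 and -0.064 m)) and x of phone_small in the frame of rack_out between -0.025 and 0.025 m and z of phone_small in the frame of rack_out between 0.034 and 0.048 m and angle between phone_small's own x axis and vertical between 1.45 and 1.69 rad and angle between phone_small's own z axis and vertical between 0.96 and 2.18 rad); the robot touches nothing.
It fails at once if a phone is dropped flat or knocked over on to its face or back (angle between any of phone_open, phone_silver, phone_case, phone_small's own z axis and vertical below 0.6 rad or angle between any of phone_open, phone_silver, phone_case, phone_small's own z axis and vertical above 2.54 rad).
It also fails if it takes over 115 s, if anything falls off the work surface, if the arm or the gripper's body presses on something with over 40 N, if the wrist force passes 120 N, or if a joint passes its speed limit or range.

## Working session

There is one attempt and no reset: what is moved stays moved. The work goes in short steps, Python scripts to look and compute and a tool call to move; the robot and the scene stay as the last step left them, time stands still between calls to the robot, and variables do not carry over. Pictures are saved under pics/ and viewed, at most 14 in all, crops included, and the job is handed in when it is done.

Besides the shell and the picture viewer there is one more tool, called after ">>>" in YAML: its name, and indented under it one key for each argument. jog_arm: Moves the arm, as the interface text tells. Its arguments: {"type":"object","properties":{"motion":{"type":"array"},"force":{"type":"number"}},"required":["motion"]}

```bash
mkdir -p pics; python3 - <<'E'
from cell import *
import cv2
for n in("side","top"):
    cv2.imwrite(f"pics/{n}0.png",get_image(n)[:,:,::-1]); p=camera_params(n); print(n,p)
print(observe(), grasp_offset)
for c in("top","side"):
  for q in("phone_open","phone_silver","phone_case","phone_small","rack_in","rack_out","bay_chassis"):
    print(c,q,[(round(d["p"],2),d["pixel"],int(d["mask"].sum())) for d in silhouettes(q,c)])
E
```

```text
side {'vertical_fov': 44.44284746790633, 'cx': 321.836766131499, 'cy': 200.61737130969067, 'T': array([[-0.91324598, -0.27566715,  0.29998234,  0.10564266],
       [-0.40722582,  0.59560206, -0.69240546,  0.84403246],
       [ 0.01220334, -0.75449706, -0.65618996,  0.90050578],
       [ 0.        ,  0.        ,  0.        ,  1.        ]])}
top {'vertical_fov': 43.43339121991246, 'cx': 313.4436178773997, 'cy': 195.119834022107, 'T': array([[-0.00646252, -0.99044068,  0.13778785,  0.34049103],
       [-0.9999701 ,  0.00581571, -0.00509635, -0.00175233],
       [ 0.0042463 , -0.13781667, -0.99044865,  1.09399122],
       [ 0.        ,  0.        ,  0.        ,  1.        ]])}
{'clock': 0.1, 'joints': array([ 1.02341749,  0.43512654,  0.02498145,  1.57399648, -0.01158773,
        1.13398911, -0.07511501]), 'dq': array([-0.00017029, -0.00087113,  0.00096627, -0.00138485, -0.00103987,
       -0.00060851,  0.00077212]), 'joint_efforts': array([ 1.91911291e-03, -6.69128180e+01,  9.87302475e-01, -3.15142071e+01,
       -6.06535189e-02,  3.74290114e-02,  6.33023933e-05]), 'position': array([ 0
[... 456 characters left out ...]
hone_small [(0.74, [208.1, 134.3], 1083), (0.73, [342.8, 164.3], 515), (0.63, [387.0, 256.7], 1193), (0.62, [356.2, 168.4], 394), (0.52, [370.3, 171.4], 869)]
top rack_in [(0.53, [327.8, 168.1], 183)]
top rack_out [(0.7, [221.6, 194.9], 4750)]
top bay_chassis [(0.62, [386.1, 173.5], 386)]
side phone_open [(0.59, [329.0, 166.6], 744)]
side phone_silver [(0.75, [318.6, 176.5], 742)]
side phone_case [(0.66, [344.7, 160.3], 420), (0.52, [314.4, 178.5], 689)]
side phone_small [(0.85, [378.2, 203.0], 528), (0.83, [304.8, 194.0], 488), (0.83, [223.2, 269.5], 754)]
side rack_in [(0.67, [298.3, 208.1], 123), (0.6, [279.2, 275.0], 3555)]
side rack_out [(0.76, [281.1, 276.1], 3620)]
side bay_chassis []
```

```bash
python3 - <<'E'
import cv2
t=cv2.imread("pics/top0.png");s=cv2.imread("pics/side0.png")
cv2.imwrite("pics/topc.png",cv2.resize(t[100:290,160:460],(790,500),interpolation=cv2.INTER_CUBIC))
cv2.imwrite("pics/sidec.png",cv2.resize(s[110:350,180:440],(650,600),interpolation=cv2.INTER_CUBIC))
E
```

```text
(no output)
```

View pics/topc.png

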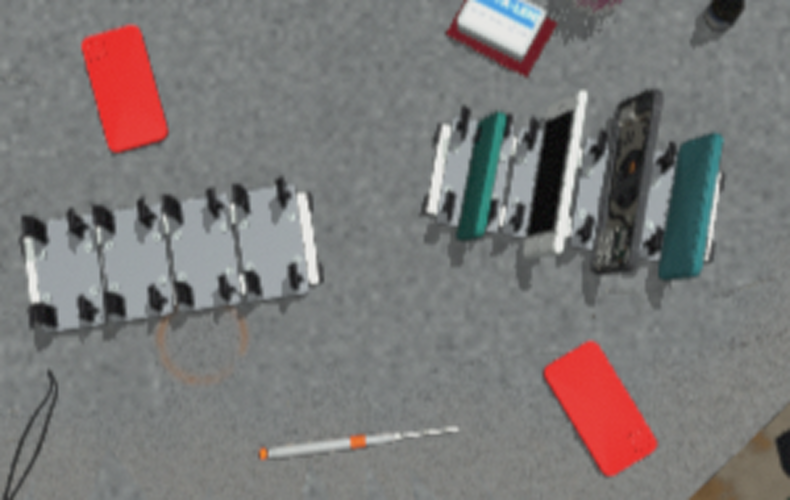

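View pics/sidec.png

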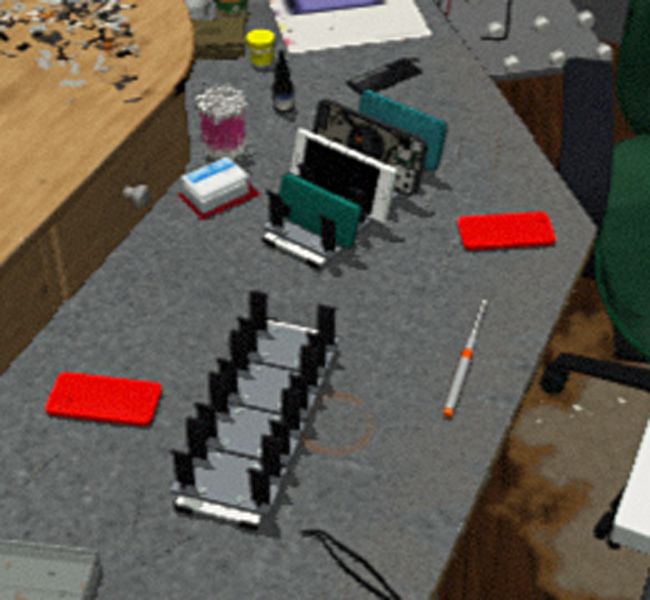

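View pics/top0.png

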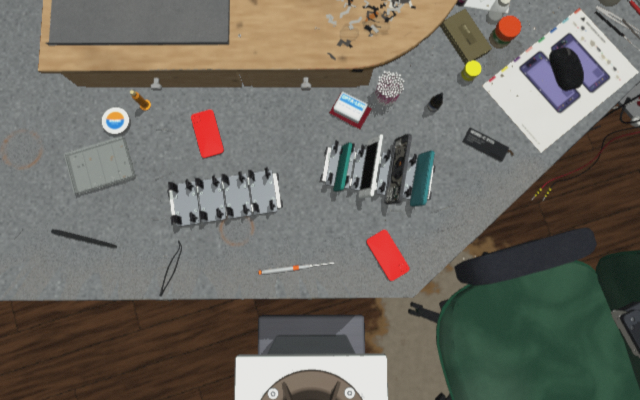

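The full rack (top image, right) holds, from the left: small teal (343,164), silver (371,168), open chassis (396,170) and larger teal (425,181). The empty rack is at (222,195). The red phones at (208,134) and (387,257) are decoys. In the crop the leftmost teal phone is clearly shorter than the rightmost, which fits small and case.

```bash
cat > h.py <<'E'
import numpy as np, cv2
from cell import *
from scipy.spatial.transform import Rotation as Ro
from scipy.optimize import least_squares
def ray(cam,u,v,z,P=None):
    P=P or camera_params(cam); f=200/np.tan(np.radians(P["vertical_fov"])/2)
    a=np.array([u-P["cx"],v-P["cy"]])/f
    if cam=="wrist":
        r=np.linalg.norm(a)+1e-12; d=np.array([*(np.sin(r)*a/r),np.cos(r)])
    else: d=np.array([*a,1])
    T=P["T"]; d=T[:3,:3]@d; o=T[:3,3]; return o+d*(z-o[2])/d[2]
def proj(cam,X,P=None):
    P=P or camera_params(cam); f=200/np.tan(np.radians(P["vertical_fov"])/2)
    T=P["T"]; c=(np.atleast_2d(X)-T[:3,3])@T[:3,:3]
    if cam=="wrist":
        n=np.linalg.norm(c[:,:2],axis=1)+1e-12; r=np.arctan2(n,c[:,2]); q=c[:,:2]/n[:,None]*r[:,None]
    else: q=c[:,:2]/c[:,2:]
    return q*f+[P["cx"],P["cy"]]
def w(pose,x,y,z):
    c,s=np.cos(pose[2]),np.sin(pose[2]); return np.array([pose[0]+c*x-s*y,pose[1]+s*x+c*y,z])
def goal(pose,x,y,z,R0=None,p0=None):
    """shift+turn in tool axes to put TCP at rack-frame x,y,z with tool x along rack x, tool down"""
    o=observe(); p0=o["position"] if p0 is None else p0
    R0=Ro.from_rotvec(o["ee_rot"]).as_matrix() if R0 is None else R0
    c,s=np.cos(pose[2]),np.sin(pose[2]); G=np.array([[c,s,0],[s,-c,0],[0,0,-1.]])
    t=w(pose,x,y,z); return np.round(np.r_[R0.T@(t-p0),Ro.from_matrix(R0.T@G).as_rotvec()],4),t,G
E
python3 - <<'E'
from h import *
k=2.632; c=lambda u,v:(u/k+160,v/k+100)
g=lambda u,v,z=.016:ray("top",*c(u,v),z)
for n,l,r in (("in",(437,168),(712,215)),("out",(30,275),(308,240))):
    a,b=g(*l),g(*r); d=a-b; print(n,(a+b)/2,np.hypot(*d[:2]),np.arctan2(-d[0],d[1]))
print("out mid line",g(165,225),g(177,285),g(171,256))
for q in("phone_small","phone_silver","phone_open","phone_case"):pass
for n,a,b in (("small",(499,113),(475,238)),("silver",(583,92),(559,252)),("open",(657,92),(628,272)),("case",(717,135),(694,276))):
    z={"small":.068,"silver":.079,"open":.085,"case":.075}[n]
    a,b=g(*a,z),g(*b,z); d=a-b; print(n,(a+b)/2,np.hypot(*d[:2]),np.arctan2(d[1],d[0]))
E
```

```text
in [ 0.53893428 -0.14885805  0.016     ] 0.23081540020247504 -0.178045006626116
out [0.48569201 0.18559395 0.016     ] 0.22956505724978113 0.12092025272799828
out mid line [0.51273555 0.18963976 0.016     ] [0.46287139 0.17889101 0.016     ] [0.4868953  0.18423377 0.016     ]
small [ 0.5428932  -0.07318095  0.068     ] 0.10248116343398572 -0.20131949897912851
silver [ 0.54335141 -0.1382091   0.079     ] 0.1291635724215096 -0.1698333803827985
open [ 0.53407305 -0.19283454  0.085     ] 0.1446352316168609 -0.18787266827827545
case [ 0.51673703 -0.24345431  0.075     ] 0.11405654105311551 -0.19655735463138657
```

```bash
python3 - <<'E'
from h import *
I=(.539,-.149,-.18)
for n,p in dict(small=(.5429,-.0732),silver=(.5434,-.1382),open=(.5341,-.1928),case=(.5167,-.2435)).items():
    d=np.array(p)-I[:2]; c,s=np.cos(I[2]),np.sin(I[2]); print(n,c*d[0]+s*d[1],-s*d[0]+c*d[1])
print(goal(I,0,0.03,.28)[:2], camera_params("wrist"))
E
```

```text
small -0.009733451263803782 0.07527356724970032
silver 0.0023953928552687925 0.011413242005185335
open 0.0030206612213892906 -0.04396959865390627
case -0.00502141966043471 -0.09696558845587336
(array([ 4.400e-01, -2.830e-01, -5.330e-02,  1.000e-04, -0.000e+00,
        6.247e-01]), array([ 0.54437089, -0.11948469,  0.28      ])) {'vertical_fov': 65.70646984690485, 'cx': 320.86630917689695, 'cy': 201.17524583539642, 'T': array([[ 4.29606229e-01, -8.72360593e-01, -2.33292701e-01,
         3.31492122e-01],
       [-9.03015965e-01, -4.15253348e-01, -1.10121859e-01,
        -5.35710812e-01],
       [-8.09604750e-04,  2.57976070e-01, -9.66150967e-01,
         3.84349150e-01],
       [ 0.00000000e+00,  0.00000000e+00,  0.00000000e+00,
         1.00000000e+00]])}
```

>>> jog_arm:
  motion:
    - [[0.04,-0.026,-0.005,0,0,0.06,-1],[0.08,-0.051,-0.01,0,0,0.12,0.1],[0.12,-0.077,-0.015,0,0,0.18,0.1],[0.16,-0.103,-0.02,0,0,0.24,0.1],[0.19,-0.122,-0.025,0,0,0.3,0.1],[0.225,-0.145,-0.03,0,0,0.36,0.1],[0.26,-0.167,-0.035,0,0,0.42,0.1],[0.295,-0.19,-0.04,0,0,0.48,0.1],[0.33,-0.212,-0.045,0,0,0.54,0.1],[0.365,-0.235,-0.05,0,0,0.6247,0.1]]

```text
clock: 1.63
position: [0.4875, -0.2104, 0.2749]
ee_rot: [3.128, -0.287, 0.001]
force: [1.2, -0.9, 0.2]
width: 0.46
gripper_force: 0.0
```

```bash
python3 - <<'E'
from h import *
print(goal((.539,-.149,-.18),0,0.03,.28)[:2],observe()["joints"])
E
```

```text
(array([ 0.0394, -0.0998, -0.0051,  0.0002, -0.0007, -0.0027]), array([ 0.54437089, -0.11948469,  0.28      ])) [ 0.34317794  0.24600509 -0.04555633  1.72729711  0.01215692  1.16785387
 -1.45926179]
```

>>> jog_arm:
  motion:
    - [[0.013,-0.033,0,0,0,0,0.1],[0.026,-0.066,0,0,0,0,0.1],[0.039,-0.1,0,0,0,0,0.1],[0.039,-0.1,0,0,0,0,0.1]]

```text
clock: 1.97
position: [0.5464, -0.1123, 0.2743]
ee_rot: [-3.126, 0.266, -0.003]
force: [-0.7, 0.4, -0.3]
width: 0.451
gripper_force: 0.0
```

```bash
python3 - <<'E'
from h import *
import pickle
P=camera_params("wrist"); im=get_image("wrist"); cv2.imwrite("pics/w1.png",im[:,:,::-1]); pickle.dump(P,open("w1.pkl","wb"))
print(observe()["position"],observe()["clock"])
for q in("phone_open","phone_silver","phone_case","phone_small","rack_in","rack_out","bay_chassis","bay_small"):
    print(q,[(round(d["p"],2),d["pixel"],int(d["mask"].sum())) for d in silhouettes(q,"wrist")])
E
```

```text
[ 0.54474474 -0.1161005   0.27417496] 2.0167
phone_open [(0.87, [381.5, 170.1], 3569)]
phone_silver [(0.91, [333.8, 170.6], 2443)]
phone_case [(0.93, [418.0, 180.3], 2612)]
phone_small [(0.9, [111.0, 159.2], 1538), (0.75, [290.0, 179.9], 1048)]
rack_in [(0.66, [263.8, 174.5], 340)]
rack_out [(0.56, [160.5, 221.9], 3084)]
bay_chassis [(0.93, [357.4, 172.7], 998)]
bay_small [(0.84, [280.4, 169.7], 1861)]
```

View pics/w1.png

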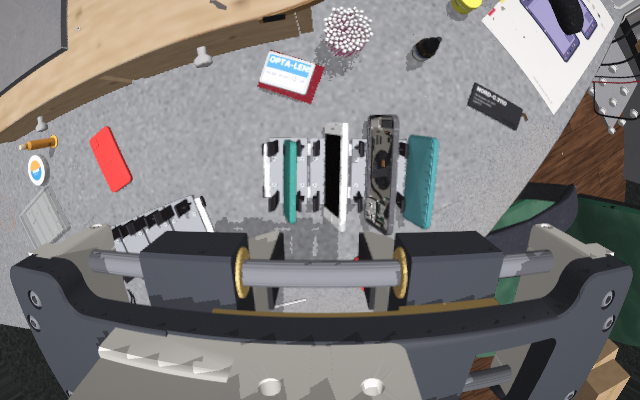

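Wrist view: the phones run vertically in the picture, so the yaw fits. Small is at (290,180), silver (334,171), open (381,170) and case (418,180).

```bash
python3 - <<'E'
from h import *
import pickle
P=pickle.load(open("w1.pkl","rb")); get_image("wrist")
I=(.539,-.149,-.18); c,s=np.cos(I[2]),np.sin(I[2])
for q,z,i in(("small",.066,1),("silver",.079,0),("open",.085,0),("case",.075,0)):
    d=silhouettes("phone_"+q,"wrist")[i]; v,u=np.nonzero(d["mask"]); a,b=v.min(),v.max()
    pts=[ray("wrist",np.median(u[abs(v-r)<=2]),r,z,P) for r in(a+1,b-1)]
    m=sum(pts)/2; e=pts[0]-pts[1]; dd=m[:2]-I[:2]
    print(q,u.min(),u.max(),a,b,m.round(4),np.hypot(*e[:2]).round(4),np.arctan2(e[1],e[0]).round(3),"rack",c*dd[0]+s*dd[1],-s*dd[0]+c*dd[1])
# rail ends in picture: left white rail, right rail
for u,v in((266,142),(265,210),(272,175),(436,165)): print(ray("wrist",u,v,.016,P))
E
```

```text
small 84 126 128 193 [0.6299 0.1882 0.066 ] 0.0922 -0.111 rack 0.029019701848270393 0.3480155634549315
silver 315 337 120 229 [ 0.5497 -0.1239  0.079 ] 0.1274 -0.11 rack 0.006078789070751548 0.026614270303468506
open 355 390 110 231 [ 0.5462 -0.1785  0.085 ] 0.1402 -0.118 rack 0.012382296195522103 -0.02774274533363332
case 396 429 132 224 [ 0.5289 -0.2236  0.075 ] 0.1118 -0.072 rack 0.0034467222540710916 -0.0752305066585783
[ 0.59974484 -0.04585276  0.016     ]
[ 0.50614672 -0.02467272  0.016     ]
[ 0.5535907  -0.04505843  0.016     ]
[ 0.53034152 -0.27459786  0.016     ]
```

```bash
python3 - <<'E'
from h import *
P=camera_params("wrist"); im=get_image("wrist"); cv2.imwrite("pics/w2.png",cv2.resize(im[100:240,240:460,::-1],(792,504),interpolation=2)); print(observe()["position"],observe()["clock"])
I=(.539,-.149,-.18); c,s=np.cos(I[2]),np.sin(I[2])
for q,z,i in(("small",.066,1),("silver",.079,0),("open",.085,0),("case",.075,0)):
    L=silhouettes("phone_"+q,"wrist"); d=[x for x in L if x["pixel"][0]>240][0]; v,u=np.nonzero(d["mask"]); a,b=v.min(),v.max()
    pts=[ray("wrist",np.median(u[abs(v-r)<=2]),r,z,P) for r in(a+1,b-1)]
    m=sum(pts)/2; e=pts[0]-pts[1]; dd=m[:2]-I[:2]
    print(q,u.min(),u.max(),a,b,m.round(4),np.hypot(*e[:2]).round(4),np.arctan2(e[1],e[0]).round(3),"rack",c*dd[0]+s*dd[1],-s*dd[0]+c*dd[1])
import pickle; pickle.dump(P,open("w2.pkl","wb"))
E
```

```text
[ 0.54295115 -0.12097498  0.2743124 ] 2.7167
small 275 289 139 222 [ 0.5476 -0.0747  0.066 ] 0.1006 -0.184 rack -0.00484517173141252 0.07460407109642592
silver 315 339 121 229 [ 0.5453 -0.1334  0.079 ] 0.1263 -0.119 rack 0.003378695196211735 0.016475539131260108
open 357 390 112 232 [ 0.5398 -0.1884  0.085 ] 0.1395 -0.119 rack 0.007871993756344165 -0.0386388359656191
case 396 430 132 225 [ 0.5228 -0.2357  0.075 ] 0.1135 -0.08 rack -0.0004564722177742807 -0.088167278973439
```

View pics/w2.png

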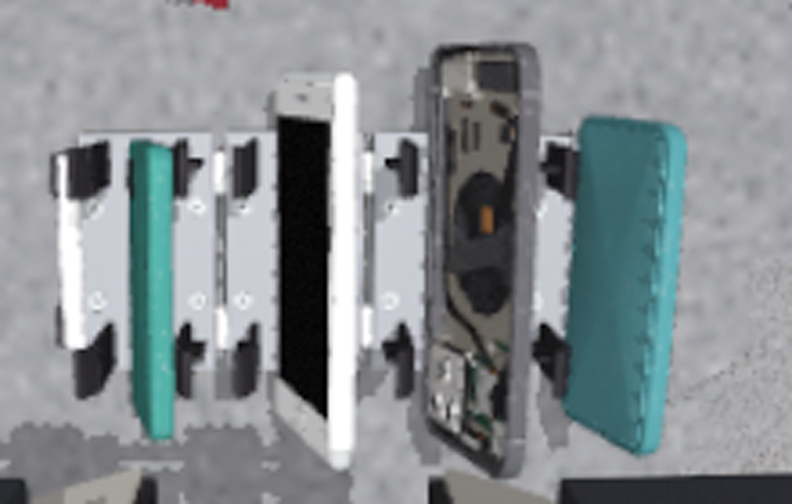

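```bash
python3 - <<'E'
from h import *
import pickle
P=pickle.load(open("w2.pkl","rb")); g=lambda u,v,z=.016: ray("wrist",u/3.6+240,v/3.6+100,z,P)
for a,b in(((222,150),(220,370)),((369,150),(366,370))):
    A,B=g(*a),g(*b); e=A-B; print(A,B,np.arctan2(e[1],e[0]))
for p in((96,207),(96,301),(197,206),(197,301),(243,207),(243,301),(390,206),(390,301)): print(p,g(*p).round(4))
print(g(154,131),"plate top edge",g(250,131))
for n,z,a,b in(("small",.068,(160,142),(162,437)),("silver",.079,(345,73),(340,468)),("open",.085,(530,45),(512,475)),("case",.075,(680,125),(652,450))):
    A,B=g(*a,z),g(*b,z); e=A-B; print(n,(A+B)/2,np.hypot(*e[:2]),np.arctan2(e[1],e[0]))
E
```

```text
[ 0.58754839 -0.1039162   0.016     ] [ 0.50441442 -0.08685146  0.016     ] -0.20245574684404516
[ 0.57773134 -0.15774032  0.016     ] [ 0.49425418 -0.14247555  0.016     ] -0.1808634465348918
(96, 207) [ 0.5756 -0.0528  0.016 ]
(96, 301) [ 0.54  -0.045  0.016]
(197, 206) [ 0.5686 -0.0907  0.016 ]
(197, 301) [ 0.5328 -0.0835  0.016 ]
(243, 207) [ 0.565  -0.1076  0.016 ]
(243, 301) [ 0.5296 -0.1008  0.016 ]
(390, 206) [ 0.5556 -0.1619  0.016 ]
(390, 301) [ 0.5195 -0.156   0.016 ]
[ 0.59944637 -0.08028665  0.016     ] plate top edge [ 0.59260198 -0.11548129  0.016     ]
small [ 0.54738988 -0.07831666  0.068     ] 0.10117629349415411 -0.1996303042523209
silver [ 0.54393652 -0.13912223  0.079     ] 0.13065271298048134 -0.1839714943239635
open [ 0.53818871 -0.19673477  0.085     ] 0.14155126667722218 -0.1816704911348467
case [ 0.51925945 -0.24755921  0.075     ] 0.11319752985168918 -0.19716804103252283
```

```bash
cat >> h.py <<'E'
I=(.539,-.1505,-.185)
S=dict(small=(-.006,.084,.040,.004),silver=(.003,.028,.052,.006),open=(.005,-.028,.056,.007),case=(-.003,-.084,.049,.005)) # x, bay y, tcp z, shift right
E
python3 - <<'E'
from h import *
s=S["small"]
print(goal(I,s[0],s[1]-s[3],.10)[:2],goal(I,s[0],s[1]-s[3],s[2])[:2])
E
```

```text
(array([-0.0043, -0.0501,  0.1743, -0.    , -0.    ,  0.0051]), array([ 0.54781811, -0.07076142,  0.1       ])) (array([-0.0043, -0.0501,  0.2343, -0.    , -0.    ,  0.0051]), array([ 0.54781811, -0.07076142,  0.04      ]))
```

>>> jog_arm:
  motion:
    - [[-0.004,-0.018,0.035,0,0,0.005,0.13],[-0.004,-0.034,0.07,0,0,0.005,0.13],[-0.004,-0.05,0.105,0,0,0.005,0.13],[-0.004,-0.05,0.14,0,0,0.005,0.13],[-0.004,-0.05,0.165,0,0,0.005,0.13],[-0.004,-0.05,0.165,0,0,0.005,0.13],[-0.004,-0.05,0.165,0,0,0.005,0.13]]
  force: 20

```text
clock: 3.5
position: [0.5473, -0.0709, 0.1088]
ee_rot: [3.128, -0.29, -0.004]
force: [0.8, 0.1, 1.2]
width: 0.436
gripper_force: 0.0
```

```bash
python3 - <<'E'
from h import *
s=S["small"]
im=get_image("wrist");cv2.imwrite("pics/w3.png",im[:,:,::-1])
print(goal(I,s[0],s[1]-s[3],s[2])[:2],observe()["position"],observe()["width"])
E
```

```text
(array([-0.0009, -0.0002,  0.0703,  0.    , -0.0006, -0.0002]), array([ 0.54781811, -0.07076142,  0.04      ])) [ 0.54863422 -0.07111809  0.11025527] 0.43460833419962475
```

View pics/w3.png

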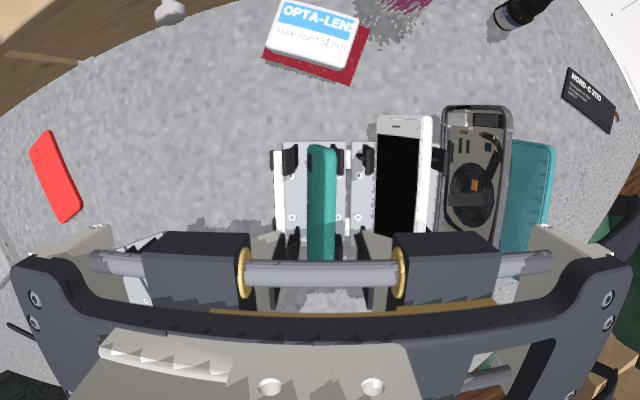

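The small phone's edge (col 322) is centred between the fingers (cols 280 and 362), so I'm descending and closing.

>>> jog_arm:
  motion:
    - [[-0.001,0,0.025,0,0,0,0.13],[-0.001,0,0.05,0,0,0,0.13],[-0.001,0,0.07,0,0,0,0.13],[-0.001,0,0.07,0,0,0,0.13],[-0.001,0,0.07,0,0,0,1],[-0.001,0,0.07,0,0,0,1],[-0.001,0,0.07,0,0,0,1],[-0.001,0,0.07,0,0,0,1],[-0.001,0,0.07,0,0,0,1]]
  force: 20

```text
clock: 4.3
position: [0.5479, -0.0708, 0.0405]
ee_rot: [-3.128, 0.29, -0.003]
force: [0.5, 0.4, -0.3]
width: 0.123
gripper_force: 0.7
```

>>> jog_arm:
  motion:
    - [[0,0,0,0,0,0,1],[0,0,0,0,0,0,1],[0,0,0,0,0,0,1],[0,0,-0.02,0,0,0,1],[0,0,-0.05,0,0,0,1],[0,0,-0.09,0,0,0,1],[0,0,-0.12,0,0,0,1],[0,0,-0.12,0,0,0,1]]
  force: 20

```text
clock: 4.97
position: [0.5506, -0.0709, 0.1656]
ee_rot: [-3.128, 0.29, -0.015]
force: [1.1, -0.1, -0.5]
width: 0.092
gripper_force: 20.0
```

```bash
cat >> h.py <<'E'
O=(.486,.185,.165)
E
python3 - <<'E'
from h import *
print(goal(O,0,.03,.20)[:2],observe()["joints"])
im=get_image("side");cv2.imwrite("pics/s1.png",cv2.resize(im[110:310,240:500,::-1],(780,600),interpolation=2))
E
```

```text
(array([-0.1205, -0.2679, -0.0352,  0.0005, -0.0097, -0.3501]), array([0.48107243, 0.21459255, 0.2       ])) [ 0.12036907  0.3823861  -0.11797345  1.82364109  0.05543598  0.92900936
 -1.77785575]
```

View pics/s1.png

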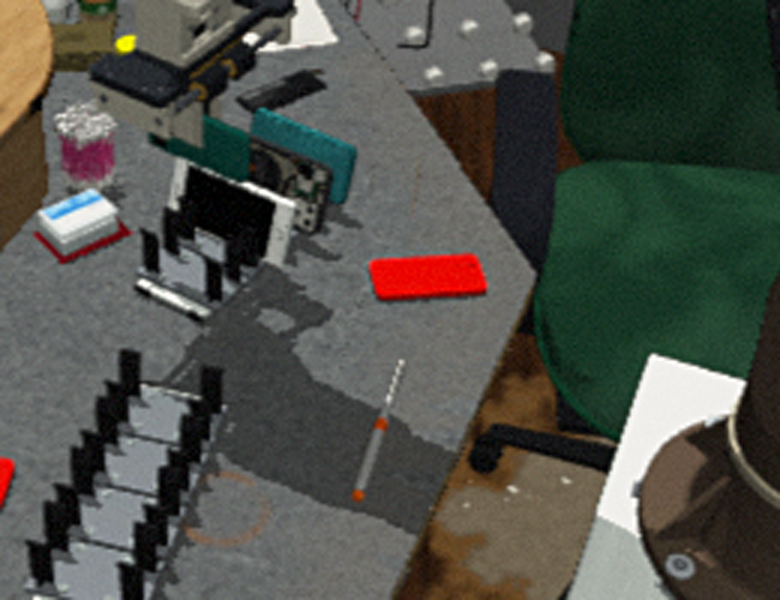

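The small phone is held level, about (210,140) in the crop.

>>> jog_arm:
  motion:
    - [[-0.018,-0.034,-0.008,0,0,-0.05,1],[-0.036,-0.067,-0.02,0,0,-0.1,1],[-0.054,-0.1,-0.03,0,0,-0.15,1],[-0.072,-0.134,-0.04,0,0,-0.2,1],[-0.09,-0.168,-0.05,0,0,-0.25,1],[-0.11,-0.2,-0.06,0,0,-0.3,1],[-0.13,-0.235,-0.07,0,0,-0.35,1],[-0.15,-0.268,-0.075,0,0,-0.35,1],[-0.15,-0.268,-0.075,0,0,-0.35,1],[-0.15,-0.268,-0.075,0,0,-0.35,1]]
  force: 20

```text
clock: 5.85
position: [0.4474, 0.2225, 0.2335]
ee_rot: [-3.13, -0.267, 0.002]
force: [0.8, -0.5, -1.1]
width: 0.088
gripper_force: 20.0
```

```bash
python3 - <<'E'
from h import *
import pickle
get_image("top");get_image("top");get_image("top");get_image("top")
o=observe(); print(o["position"],o["joints"],np.abs(o["dq"]).max(),o["clock"],o["width"])
P=camera_params("wrist"); im=get_image("wrist"); pickle.dump(P,open("w4.pkl","wb"))
q=proj("wrist",[w(O,x,y,.016) for x in(-.046,.046) for y in(-.118,.118)],P);print(q)
lo=np.clip(q.min(0)-15,0,None).astype(int);print(lo)
cv2.imwrite("pics/w4.png",cv2.resize(im[lo[1]:lo[1]+150,lo[0]:lo[0]+216,::-1],(778,540),interpolation=2))
E
```

```text
[0.44911926 0.21857823 0.23337901] [-0.29073751  0.25119659 -0.32957186  1.83982348  0.09239253  1.06721349
 -2.06357335] 0.005409949494743345 6.05 0.09175726443172678
[[440.41263157 188.77549551]
 [257.34904154 188.84703025]
 [444.4158578  117.88568167]
 [254.74368011 115.13284809]]
[239 100]
```

View pics/w4.png

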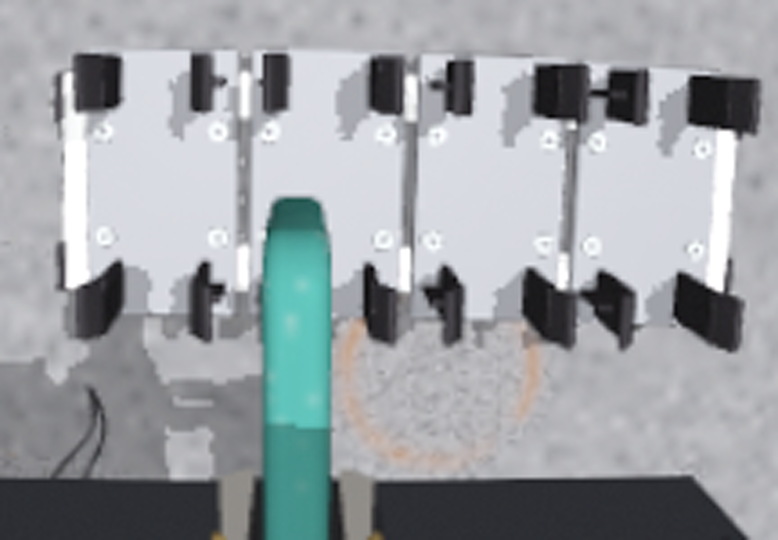

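```bash
python3 - <<'E'
from h import *
import pickle
P=pickle.load(open("w4.pkl","rb"))
top=[(103,131),(218,131),(269,131),(386,134),(437,135),(549,140),(597,142),(702,149)]
bot=[(103,236),(218,237),None,(384,240),(433,240),(544,245),(592,246),(696,250)]
ys=[84+19.5,84-19.5,28+19.5,28-19.5,-28+19.5,-28-19.5,-84+19.5,-84-19.5]
W=[];M=[]
for L,x in((top,.018),(bot,-.018)):
    for p,y in zip(L,ys):
        if p: W.append(ray("wrist",p[0]/3.602+239,p[1]/3.6+100,.016,P)); M.append((x,y/1000))
W=np.array(W)
f=lambda q:np.array([ (w(q[:3],m[0]*q[3],m[1],.016)-a)[:2] for m,a in zip(M,W)]).ravel()
r=least_squares(f,[*O,1]);print(r.x,np.abs(r.fun).max())
O=r.x[:3]; 
g=goal(O,0,.084,.10); print(g[:2]); print(goal(O,0,.084,.042)[0])
E
```

```text
[0.48549206 0.18411223 0.14563677 1.00405395] 0.0006350913879516473
(array([ 0.0318, -0.0441,  0.1335,  0.0009,  0.0012,  0.0169]), array([0.47330177, 0.26722298, 0.1       ]))
[ 0.0319 -0.0442  0.1915  0.0009  0.0012  0.0169]
```

>>> jog_arm:
  motion:
    - [[0.016,-0.022,0.03,0,0,0.017,1],[0.032,-0.044,0.06,0,0,0.017,1],[0.032,-0.044,0.095,0,0,0.017,1],[0.032,-0.044,0.125,0,0,0.017,1],[0.032,-0.044,0.135,0,0,0.017,1],[0.032,-0.044,0.135,0,0,0.017,1],[0.032,-0.044,0.135,0,0,0.017,1]]
  force: 20

```text
clock: 6.68
position: [0.4738, 0.2683, 0.0998]
ee_rot: [3.133, 0.23, -0.0]
force: [0.6, -0.1, -0.9]
width: 0.088
gripper_force: 20.0
```

```bash
sed -i 's/^O=.*/O=(.4855,.1841,.1456)/' h.py; python3 - <<'E'
from h import *
print(goal(O,0,.084,.042)[:2])
E
```

```text
(array([-0.0006,  0.001 ,  0.0578,  0.0003,  0.0002,  0.0012]), array([0.47331277, 0.2672112 , 0.042     ]))
```

>>> jog_arm:
  motion:
    - [[-0.001,0.001,0.02,0,0,0,1],[-0.001,0.001,0.04,0,0,0,1],[-0.001,0.001,0.053,0,0,0,1],[-0.001,0.001,0.058,0,0,0,1],[-0.001,0.001,0.058,0,0,0,1],[-0.001,0.001,0.058,0,0,0,1]]
  force: 20

```text
clock: 7.18
position: [0.4735, 0.2682, 0.0429]
ee_rot: [-3.132, -0.232, -0.003]
force: [-0.9, -0.2, -0.7]
width: 0.092
gripper_force: 20.0
```

>>> jog_arm:
  motion:
    - [[0,-0.004,0,0,0,0,0.4],[0,-0.008,0,0,0,0,0.4],[0,-0.011,0,0,0,0,0.4],[0,-0.014,0,0,0,0,0.4],[0,-0.015,0,0,0,0,0.35],[0,-0.01,0,0,0,0,0.2],[0,-0.005,0,0,0,0,0.15],[0,-0.005,0,0,0,0,0.15],[0,-0.005,0,0,0,0,0.15]]
  force: 20

```text
clock: 7.93
position: [0.4719, 0.2717, 0.0412]
ee_rot: [3.133, 0.23, -0.0]
force: [-0.3, -0.9, 1.1]
width: 0.424
gripper_force: 0.0
```

```bash
python3 - <<'E'
from h import *
im=get_image("side");cv2.imwrite("pics/s2.png",cv2.resize(im[200:350,220:415,::-1],(780,600),interpolation=2))
print(goal(O,0,.084,.15)[0])
E
```

```text
[ 0.0007  0.0051 -0.1087  0.0002  0.      0.0015]
```

View pics/s2.png

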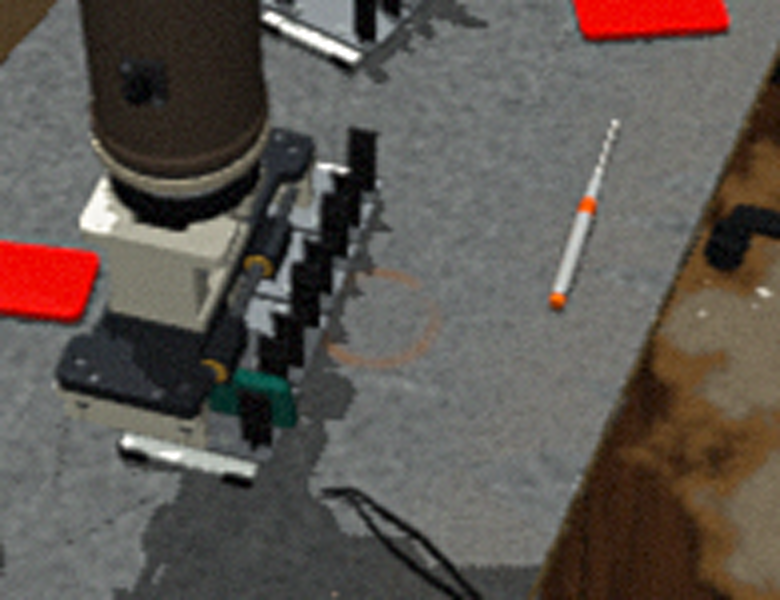

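The small phone stands in the leftmost bay (crop 260,400). I'm lifting straight up and going back for silver.

>>> jog_arm:
  motion:
    - [[0,0,-0.03,0,0,0,0.15],[0,0,-0.07,0,0,0,0.15],[0,0,-0.11,0,0,0,0.13],[0,0,-0.11,0,0,0,0.13]]

```text
clock: 8.32
position: [0.4748, 0.2755, 0.1586]
ee_rot: [-3.128, -0.232, -0.015]
force: [0.5, 0.5, -0.4]
width: 0.435
gripper_force: 0.0
```

```bash
python3 - <<'E'
from h import *
s=S["silver"]
print(goal(I,s[0],s[1]-s[3],.13)[0],goal(I,s[0],s[1]-s[3],s[2])[0])
E
```

```text
[ 0.0104  0.4111  0.0267 -0.0063 -0.0089  0.3331] [ 0.0096  0.4115  0.1047 -0.0063 -0.0089  0.3331]
```

>>> jog_arm:
  motion:
    - [[0.002,0.04,0,0,0,0.03,0.13],[0.004,0.08,0,0,0,0.06,0.13],[0.006,0.12,0,0,0,0.1,0.13],[0.008,0.16,0,0,0,0.14,0.13],[0.01,0.2,0,0,0,0.18,0.13],[0.01,0.24,0,0,0,0.22,0.13],[0.01,0.28,0,0,0,0.26,0.13],[0.01,0.32,0.005,0,0,0.3,0.13],[0.01,0.36,0.01,0,0,0.333,0.13],[0.01,0.4,0.02,0,0,0.333,0.13]]

```text
clock: 9.15
position: [0.5413, -0.1234, 0.1321]
ee_rot: [3.128, -0.293, 0.004]
force: [1.2, 0.8, 0.3]
width: 0.436
gripper_force: 0.0
```

>>> jog_arm:
  motion:
    - [[0,0.011,0,0,0,0,0.13],[0,0.011,0,0,0,0,0.13],[0,0.011,0,0,0,0,0.13]]

```text
clock: 9.4
position: [0.5382, -0.1325, 0.1311]
ee_rot: [-3.128, 0.293, 0.001]
force: [-0.4, 1.1, 0.0]
width: 0.434
gripper_force: 0.0
```

```bash
python3 - <<'E'
from h import *
s=S["silver"]
print(goal(I,s[0],s[1]-s[3],s[2])[0])
im=get_image("wrist");cv2.imwrite("pics/w5.png",cv2.resize(im[80:280,220:480,::-1],(780,600),interpolation=2))
E
```

```text
[ 0.0071 -0.0044  0.0791 -0.0003  0.0006 -0.0016]
```

View pics/w5.png

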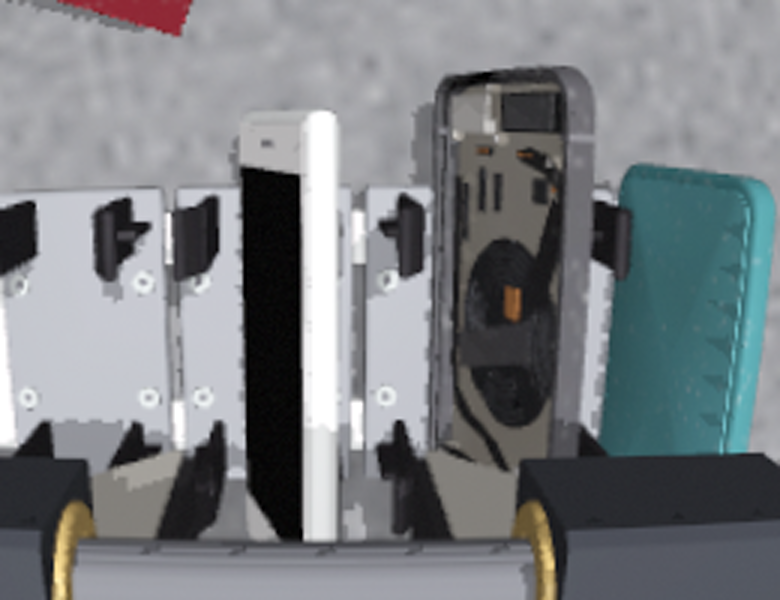

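The silver edge (col 240-335) sits between the fingers (about 180 and 425). Descending and closing.

>>> jog_arm:
  motion:
    - [[0.007,-0.004,0.02,0,0,0,0.13],[0.007,-0.004,0.045,0,0,0,0.13],[0.007,-0.004,0.07,0,0,0,0.13],[0.007,-0.004,0.079,0,0,0,0.13],[0.007,-0.004,0.079,0,0,0,0.13],[0.007,-0.004,0.079,0,0,0,1],[0.007,-0.004,0.079,0,0,0,1],[0.007,-0.004,0.079,0,0,0,1],[0.007,-0.004,0.079,0,0,0,1],[0.007,-0.004,0.079,0,0,0,1]]
  force: 25

```text
clock: 10.28
position: [0.5469, -0.1294, 0.0534]
ee_rot: [-3.128, 0.29, -0.003]
force: [0.1, 3.4, 1.4]
width: 0.123
gripper_force: 6.3
```

>>> jog_arm:
  motion:
    - [[0,0,0,0,0,0,1],[0,0,0,0,0,0,1],[0,0,0,0,0,0,1],[0,0,-0.02,0,0,0,1],[0,0,-0.05,0,0,0,1],[0,0,-0.09,0,0,0,1],[0,0,-0.13,0,0,0,1],[0,0,-0.13,0,0,0,1],[0,0,-0.13,0,0,0,1]]
  force: 25

```text
clock: 11.03
position: [0.5476, -0.13, 0.1848]
ee_rot: [3.128, -0.291, 0.008]
force: [0.1, -0.8, -1.5]
width: 0.09
gripper_force: 25.0
```

```bash
python3 - <<'E'
from h import *
print(goal(O,0,.028,.16)[0],observe()["joints"])
E
```

```text
[-0.1282 -0.3238  0.0241  0.001  -0.005  -0.331 ] [ 0.24311855  0.37790188 -0.14078111  1.77689567  0.06272662  0.98600181
 -1.6784119 ]
```

>>> jog_arm:
  motion:
    - [[-0.013,-0.035,0,0,0,-0.03,1],[-0.027,-0.07,0,0,0,-0.07,1],[-0.042,-0.105,0,0,0,-0.11,1],[-0.056,-0.14,0,0,0,-0.15,1],[-0.07,-0.175,0,0,0,-0.19,1],[-0.085,-0.21,0,0,0,-0.23,1],[-0.1,-0.25,0.01,0,0,-0.27,1],[-0.115,-0.29,0.02,0,0,-0.31,1],[-0.128,-0.324,0.03,0,0,-0.331,1],[-0.128,-0.324,0.03,0,0,-0.331,1]]

```text
clock: 11.87
position: [0.4754, 0.2209, 0.1496]
ee_rot: [-3.128, -0.247, 0.007]
force: [-1.0, -0.3, -0.2]
width: 0.091
gripper_force: 25.0
```

>>> jog_arm:
  motion:
    - [[0,0,0.02,0,0,0,1],[0,0,0.04,0,0,0,1],[0,0,0.04,0,0,0,1],[0,0,0.04,0,0,0,1]]

```text
clock: 12.2
position: [0.4785, 0.2113, 0.1107]
ee_rot: [3.131, 0.229, -0.007]
force: [-0.1, 0.7, -0.8]
width: 0.091
gripper_force: 25.0
```

```bash
python3 - <<'E'
from h import *
print(goal(O,0,.028,.054)[0])
im=get_image("wrist");cv2.imwrite("pics/w6.png",cv2.resize(im[80:280,180:440,::-1],(780,600),interpolation=2))
E
```

```text
[ 0.0032 -0.0001  0.0567  0.0014  0.0043  0.0004]
```

View pics/w6.png

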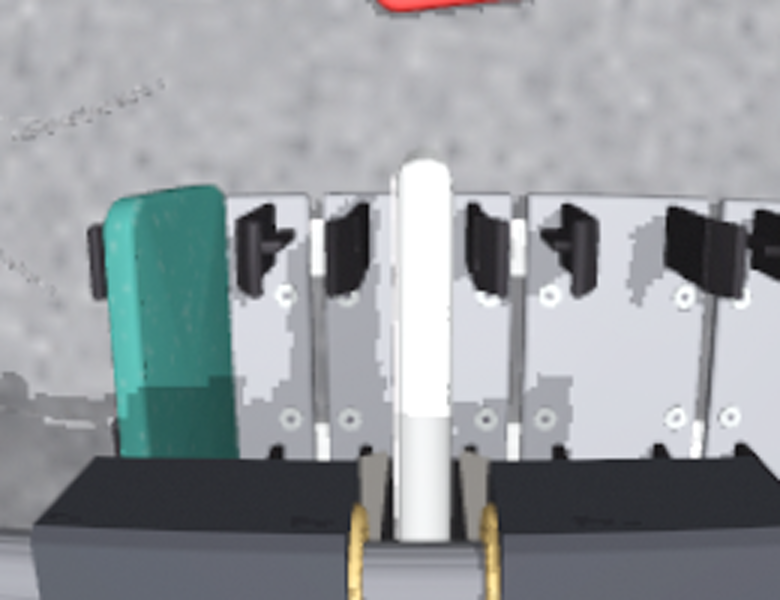

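The small phone leans left in bay 1 (170,320) and silver hangs over the middle of bay 2 (425,300). Setting it down and releasing it to the left.

>>> jog_arm:
  motion:
    - [[0.003,0,0.02,0,0,0,1],[0.003,0,0.04,0,0,0,1],[0.003,0,0.052,0,0,0,1],[0.003,0,0.057,0,0,0,1],[0.003,0,0.057,0,0,0,1],[0.003,0,0.057,0,0,0,1]]

```text
clock: 12.75
position: [0.4835, 0.213, 0.0562]
ee_rot: [-3.133, -0.229, -0.001]
force: [0.0, 0.5, -1.4]
width: 0.093
gripper_force: 25.0
```

>>> jog_arm:
  motion:
    - [[0,-0.004,0,0,0,0,0.4],[0,-0.008,0,0,0,0,0.4],[0,-0.011,0,0,0,0,0.4],[0,-0.014,0,0,0,0,0.4],[0,-0.015,0,0,0,0,0.35],[0,-0.011,0,0,0,0,0.2],[0,-0.006,0,0,0,0,0.15],[0,-0.006,0,0,0,0,0.15],[0,-0.006,0,0,0,0,0.15]]

```text
clock: 13.5
position: [0.4822, 0.2179, 0.0552]
ee_rot: [3.133, 0.227, -0.0]
force: [-0.0, -0.2, -0.6]
width: 0.425
gripper_force: 0.0
```

>>> jog_arm:
  motion:
    - [[0,0,-0.03,0,0,0,0.15],[0,0,-0.07,0,0,0,0.15],[0,0,-0.1,0,0,0,0.13],[0,0,-0.1,0,0,0,0.13]]

```text
clock: 13.83
position: [0.4849, 0.2207, 0.1612]
ee_rot: [-3.13, -0.229, -0.013]
force: [1.1, 0.9, 0.1]
width: 0.431
gripper_force: 0.0
```

```bash
python3 - <<'E'
from h import *
s=S["open"]
print(goal(I,s[0],s[1]-s[3],.13)[0])
for q in("silver","small"):
  print([(round(d["p"],2),d["pixel"],int(d["mask"].sum())) for d in (get_image("wrist"),silhouettes("phone_"+q,"wrist"))[1]])
E
```

```text
[-0.0074  0.4099  0.0299 -0.0045 -0.008   0.3308]
[(0.73, [315.7, 191.8], 3314)]
[(0.95, [335.9, 45.7], 4908), (0.85, [258.2, 188.8], 2761)]
```

>>> jog_arm:
  motion:
    - [[0,0.04,0,0,0,0.03,0.13],[0,0.08,0,0,0,0.06,0.13],[0,0.12,0,0,0,0.1,0.13],[0,0.16,0,0,0,0.14,0.13],[0,0.2,0,0,0,0.18,0.13],[-0.002,0.24,0,0,0,0.22,0.13],[-0.004,0.28,0,0,0,0.26,0.13],[-0.006,0.32,0.005,0,0,0.3,0.13],[-0.007,0.36,0.01,0,0,0.331,0.13],[-0.007,0.4,0.02,0,0,0.331,0.13]]

```text
clock: 14.87
position: [0.5326, -0.18, 0.1344]
ee_rot: [3.128, -0.293, -0.002]
force: [1.4, 0.1, 0.7]
width: 0.435
gripper_force: 0.0
```

>>> jog_arm:
  motion:
    - [[0,0.008,0,0,0,0,0.13],[0,0.008,0,0,0,0,0.13],[0,0.008,0,0,0,0,0.13],[0,0.008,0,0,0,0,0.13]]

```text
clock: 15.2
position: [0.5315, -0.1841, 0.1346]
ee_rot: [-3.127, 0.287, 0.002]
force: [0.6, -0.3, -0.7]
width: 0.433
gripper_force: 0.0
```

```bash
python3 - <<'E'
from h import *
s=S["open"]
print(goal(I,s[0],s[1]-s[3],s[2])[0])
im=get_image("wrist");cv2.imwrite("pics/w7.png",cv2.resize(im[80:280,220:480,::-1],(780,600),interpolation=2))
E
```

```text
[ 0.0063  0.0007  0.0786 -0.001   0.0015  0.0017]
```

View pics/w7.png

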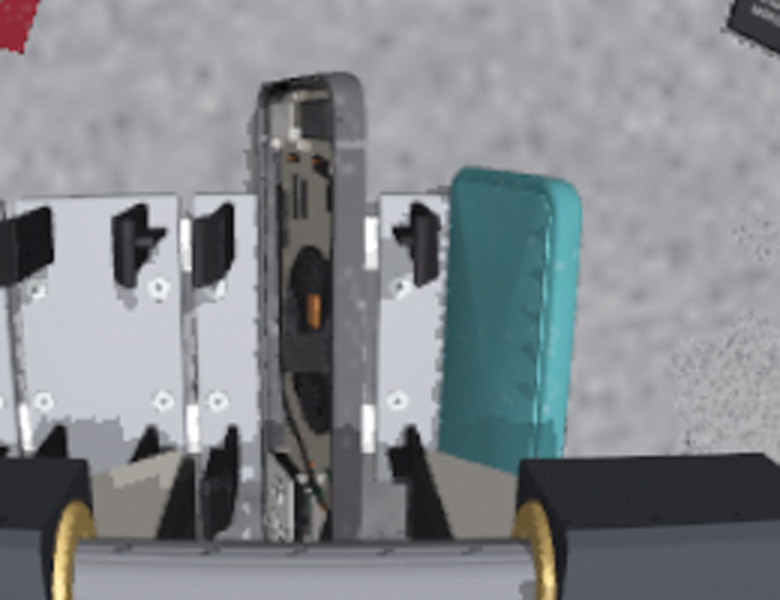

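The open chassis (255-365) is between the fingers. Descending and gripping.

>>> jog_arm:
  motion:
    - [[0.006,0.001,0.02,0,0,0,0.13],[0.006,0.001,0.045,0,0,0,0.13],[0.006,0.001,0.07,0,0,0,0.13],[0.006,0.001,0.078,0,0,0,0.13],[0.006,0.001,0.078,0,0,0,0.13],[0.006,0.001,0.078,0,0,0,1],[0.006,0.001,0.078,0,0,0,1],[0.006,0.001,0.078,0,0,0,1],[0.006,0.001,0.078,0,0,0,1],[0.006,0.001,0.078,0,0,0,1]]
  force: 25

```text
clock: 16.08
position: [0.5383, -0.1878, 0.0584]
ee_rot: [-3.128, 0.29, -0.003]
force: [-0.1, 6.1, 10.4]
width: 0.134
gripper_force: 24.0
```

>>> jog_arm:
  motion:
    - [[0,0,0,0,0,0,1],[0,0,0,0,0,0,1],[0,0,0,0,0,0,1],[0,0,-0.02,0,0,0,1],[0,0,-0.05,0,0,0,1],[0,0,-0.09,0,0,0,1],[0,0,-0.13,0,0,0,1],[0,0,-0.13,0,0,0,1],[0,0,-0.13,0,0,0,1]]
  force: 25

```text
clock: 16.83
position: [0.539, -0.1885, 0.19]
ee_rot: [3.127, -0.291, 0.008]
force: [0.0, 0.1, -1.7]
width: 0.086
gripper_force: 25.0
```

```bash
python3 - <<'E'
from h import *
print(goal(O,0,-.028,.16)[0],observe()["joints"])
E
```

```text
[-0.1123 -0.3299  0.0292  0.0016 -0.0053 -0.3309] [ 0.34513014  0.38494807 -0.13850281  1.75114125  0.06211762  1.00421958
 -1.57256338]
```

>>> jog_arm:
  motion:
    - [[-0.012,-0.035,0,0,0,-0.03,1],[-0.024,-0.07,0,0,0,-0.07,1],[-0.036,-0.105,0,0,0,-0.11,1],[-0.048,-0.14,0,0,0,-0.15,1],[-0.06,-0.175,0,0,0,-0.19,1],[-0.072,-0.21,0,0,0,-0.23,1],[-0.085,-0.25,0.01,0,0,-0.27,1],[-0.1,-0.29,0.02,0,0,-0.31,1],[-0.11,-0.33,0.03,0,0,-0.331,1],[-0.11,-0.33,0.03,0,0,-0.331,1]]

```text
clock: 17.67
position: [0.4868, 0.1645, 0.155]
ee_rot: [-3.128, -0.245, 0.005]
force: [-0.7, 0.5, -0.9]
width: 0.09
gripper_force: 25.0
```

>>> jog_arm:
  motion:
    - [[0,0,0.02,0,0,0,1],[0,0,0.04,0,0,0,1],[0,0,0.04,0,0,0,1],[0,0,0.04,0,0,0,1]]

```text
clock: 18.0
position: [0.4887, 0.1558, 0.1159]
ee_rot: [3.132, 0.229, -0.006]
force: [-0.5, 0.0, -0.1]
width: 0.086
gripper_force: 25.0
```

```bash
python3 - <<'E'
from h import *
print(goal(O,0,-.028,.059)[0])
im=get_image("wrist");cv2.imwrite("pics/w8.png",cv2.resize(im[80:280,180:440,::-1],(780,600),interpolation=2))
E
```

```text
[ 0.0012 -0.0005  0.0569  0.0009  0.0041  0.0004]
```

View pics/w8.png

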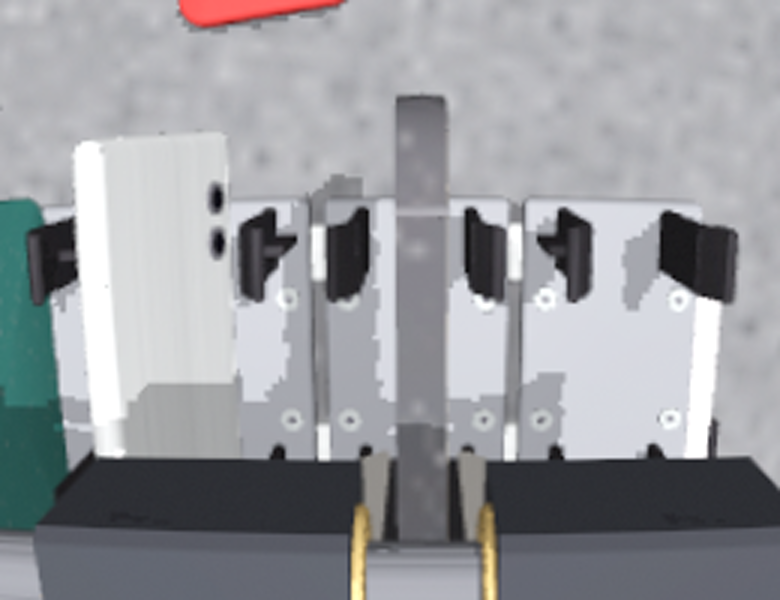

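Small and silver lean left in bays 1 and 2, and the chassis hangs over the middle of bay 3 (422,300). Lowering it.

>>> jog_arm:
  motion:
    - [[0.001,0,0.02,0,0,0,1],[0.001,0,0.04,0,0,0,1],[0.001,0,0.052,0,0,0,1],[0.001,0,0.057,0,0,0,1],[0.001,0,0.057,0,0,0,1],[0.001,0,0.057,0,0,0,1],[0.001,0,0.058,0,0,0,1]]

```text
clock: 18.63
position: [0.4921, 0.1572, 0.0606]
ee_rot: [-3.133, -0.229, -0.003]
force: [1.8, -0.3, -0.8]
width: 0.088
gripper_force: 25.0
```

>>> jog_arm:
  motion:
    - [[0,-0.004,0,0,0,0,0.4],[0,-0.008,0,0,0,0,0.4],[0,-0.011,0,0,0,0,0.4],[0,-0.014,0,0,0,0,0.4],[0,-0.015,0,0,0,0,0.35],[0,-0.011,0,0,0,0,0.2],[0,-0.007,0,0,0,0,0.15],[0,-0.007,0,0,0,0,0.15],[0,-0.007,0,0,0,0,0.15]]

```text
clock: 19.38
position: [0.4902, 0.1629, 0.0592]
ee_rot: [3.133, 0.227, -0.0]
force: [0.1, 0.2, -0.9]
width: 0.423
gripper_force: 0.0
```

>>> jog_arm:
  motion:
    - [[0,0,-0.03,0,0,0,0.15],[0,0,-0.07,0,0,0,0.15],[0,0,-0.1,0,0,0,0.13],[0,0,-0.1,0,0,0,0.13]]

```text
clock: 19.72
position: [0.4931, 0.1653, 0.1651]
ee_rot: [-3.131, -0.229, -0.013]
force: [0.3, 0.7, 0.1]
width: 0.434
gripper_force: 0.0
```

```bash
python3 - <<'E'
from h import *
s=S["case"]
print(goal(I,s[0],s[1]-s[3],.13)[0])
get_image("wrist")
for q in("open","silver"):
  print([(round(d["p"],2),d["pixel"],int(d["mask"].sum())) for d in silhouettes("phone_"+q,"wrist")])
E
```

```text
[-0.0325  0.4024  0.034  -0.0035 -0.0083  0.3308]
[(0.68, [337.6, 188.9], 4104)]
[(0.69, [256.5, 180.9], 4073)]
```

>>> jog_arm:
  motion:
    - [[-0.003,0.04,0,0,0,0.03,0.13],[-0.006,0.08,0,0,0,0.06,0.13],[-0.01,0.12,0,0,0,0.1,0.13],[-0.013,0.16,0,0,0,0.14,0.13],[-0.016,0.2,0,0,0,0.18,0.13],[-0.02,0.24,0,0,0,0.22,0.13],[-0.024,0.28,0,0,0,0.26,0.13],[-0.028,0.32,0.005,0,0,0.3,0.13],[-0.032,0.36,0.01,0,0,0.331,0.13],[-0.032,0.4,0.025,0,0,0.331,0.13]]

```text
clock: 20.7
position: [0.5157, -0.2382, 0.1343]
ee_rot: [3.127, -0.294, -0.0]
force: [0.8, -0.1, -0.1]
width: 0.435
gripper_force: 0.0
```

>>> jog_arm:
  motion:
    - [[0,0,0,0,0,0,0.13],[0,0,0,0,0,0,0.13],[0,0,0,0,0,0,0.13],[0,0,0,0,0,0,0.13]]

```text
clock: 21.03
position: [0.5163, -0.2339, 0.1341]
ee_rot: [-3.127, 0.287, 0.002]
force: [0.4, 0.7, 0.3]
width: 0.438
gripper_force: 0.0
```

```bash
python3 - <<'E'
from h import *
s=S["case"]
P=camera_params("wrist"); get_image("wrist"); d=silhouettes("phone_case","wrist")[0]; v,u=np.nonzero(d["mask"]); a=v.min()
t=v<a+6
A=ray("wrist",np.median(u[t]),a,.073,P)[:2]-I[:2]; c,sn=np.cos(I[2]),np.sin(I[2])
print("far end rack x,y",c*A[0]+sn*A[1],-sn*A[0]+c*A[1])
print(goal(I,s[0],s[1]-s[3],s[2])[0])
E
```

```text
far end rack x,y 0.05706123809816686 -0.08997810366062897
[ 0.0036  0.0029  0.0857 -0.0005  0.0002  0.0025]
```

>>> jog_arm:
  motion:
    - [[0.004,0.003,0.02,0,0,0.002,0.13],[0.004,0.003,0.045,0,0,0.002,0.13],[0.004,0.003,0.07,0,0,0.002,0.13],[0.004,0.003,0.085,0,0,0.002,0.13],[0.004,0.003,0.085,0,0,0.002,0.13],[0.004,0.003,0.085,0,0,0.002,1],[0.004,0.003,0.085,0,0,0.002,1],[0.004,0.003,0.085,0,0,0.002,1],[0.004,0.003,0.085,0,0,0.002,1],[0.004,0.003,0.085,0,0,0.002,1]]
  force: 25

```text
clock: 21.97
position: [0.5207, -0.2392, 0.0508]
ee_rot: [3.128, -0.293, 0.003]
force: [2.2, 4.3, 1.6]
width: 0.127
gripper_force: 4.1
```

>>> jog_arm:
  motion:
    - [[0,0,0,0,0,0,1],[0,0,0,0,0,0,1],[0,0,0,0,0,0,1],[0,0,-0.02,0,0,0,1],[0,0,-0.05,0,0,0,1],[0,0,-0.09,0,0,0,1],[0,0,-0.13,0,0,0,1],[0,0,-0.13,0,0,0,1],[0,0,-0.13,0,0,0,1]]
  force: 25

```text
clock: 22.72
position: [0.5212, -0.2401, 0.1821]
ee_rot: [3.126, -0.294, 0.008]
force: [-0.9, -0.0, -2.3]
width: 0.083
gripper_force: 25.0
```

```bash
python3 - <<'E'
from h import *
print(goal(O,0,-.084,.16)[0])
E
```

```text
[-0.0867 -0.3308  0.0213  0.002  -0.0048 -0.333 ]
```

>>> jog_arm:
  motion:
    - [[-0.009,-0.035,0,0,0,-0.03,1],[-0.018,-0.07,0,0,0,-0.07,1],[-0.027,-0.105,0,0,0,-0.11,1],[-0.036,-0.14,0,0,0,-0.15,1],[-0.045,-0.175,0,0,0,-0.19,1],[-0.055,-0.21,0,0,0,-0.23,1],[-0.065,-0.25,0.01,0,0,-0.27,1],[-0.075,-0.29,0.02,0,0,-0.31,1],[-0.085,-0.331,0.025,0,0,-0.333,1],[-0.085,-0.331,0.025,0,0,-0.333,1]]

```text
clock: 23.55
position: [0.495, 0.1104, 0.1525]
ee_rot: [-3.128, -0.247, 0.005]
force: [-0.1, 0.2, -0.7]
width: 0.087
gripper_force: 25.0
```

>>> jog_arm:
  motion:
    - [[0,0,0.02,0,0,0,1],[0,0,0.04,0,0,0,1],[0,0,0.04,0,0,0,1],[0,0,0.04,0,0,0,1],[0,0,0.04,0,0,0,1]]

```text
clock: 23.97
position: [0.4978, 0.1014, 0.1147]
ee_rot: [3.133, 0.228, -0.001]
force: [0.3, -0.2, -0.8]
width: 0.09
gripper_force: 25.0
```

```bash
python3 - <<'E'
from h import *
print(goal(O,0,-.084,.052)[0])
E
```

```text
[-0.0001  0.0004  0.0627  0.      0.0008 -0.0001]
```

>>> jog_arm:
  motion:
    - [[0,0,0.02,0,0,0,1],[0,0,0.04,0,0,0,1],[0,0,0.055,0,0,0,1],[0,0,0.062,0,0,0,1],[0,0,0.062,0,0,0,1],[0,0,0.062,0,0,0,1],[0,0,0.063,0,0,0,1]]

```text
clock: 24.55
position: [0.4989, 0.1019, 0.0529]
ee_rot: [-3.133, -0.229, -0.003]
force: [-0.3, -0.1, -1.6]
width: 0.085
gripper_force: 25.0
```

>>> jog_arm:
  motion:
    - [[0,-0.004,0,0,0,0,0.4],[0,-0.008,0,0,0,0,0.4],[0,-0.011,0,0,0,0,0.4],[0,-0.014,0,0,0,0,0.4],[0,-0.015,0,0,0,0,0.35],[0,-0.011,0,0,0,0,0.2],[0,-0.006,0,0,0,0,0.15],[0,-0.006,0,0,0,0,0.15],[0,-0.006,0,0,0,0,0.15]]

```text
clock: 25.3
position: [0.4971, 0.1067, 0.0516]
ee_rot: [3.133, 0.227, -0.0]
force: [-0.9, -0.4, 0.4]
width: 0.423
gripper_force: 0.0
```

>>> jog_arm:
  motion:
    - [[0,0,-0.03,0,0,0,0.15],[0,0,-0.07,0,0,0,0.15],[0,0,-0.11,0,0,0,0.13],[0,0.03,-0.15,0,0,0,0.13],[-0.03,0.07,-0.17,0,0,0,0.13],[-0.05,0.11,-0.17,0,0,0,0.13],[-0.06,0.15,-0.17,0,0,0,0.13],[-0.06,0.19,-0.17,0,0,0,0.13],[-0.06,0.19,-0.17,0,0,0,0.13],[-0.06,0.19,-0.17,0,0,0,0.13]]

```text
clock: 26.13
position: [0.4647, -0.0945, 0.2218]
ee_rot: [3.132, 0.217, 0.0]
force: [0.1, 0.7, 0.6]
width: 0.436
gripper_force: 0.0
```

```bash
python3 - <<'E'
from h import *
t=get_image("top");s=get_image("side")
a=cv2.resize(t[150:250,150:350,::-1],(780,300),interpolation=2);a=cv2.resize(t[150:240,150:300,::-1],(500,300),interpolation=2)
b=cv2.resize(s[200:340,220:360,::-1],(300,300),interpolation=2)
cv2.imwrite("pics/end.png",np.hstack([a,b]))
print(observe()["position"])
E
```

```text
[ 0.46510676 -0.08946625  0.22163862]
```

View pics/end.png

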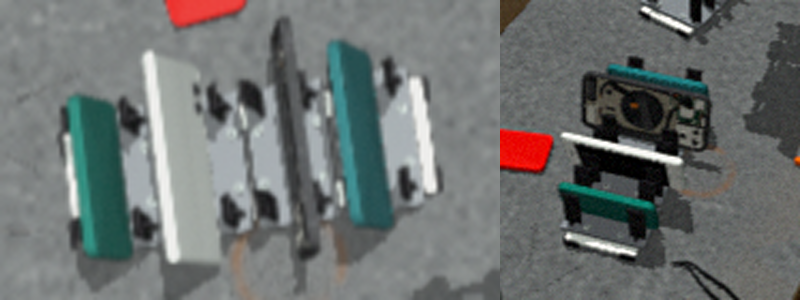

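All four stand in order. The chassis (crop 293,140) stands nearly upright or slightly to the right rather than left, so I'm checking numerically that it's seated.

```bash
python3 - <<'E'
from h import *
P=camera_params("top"); t=get_image("top"); c,s=np.cos(O[2]),np.sin(O[2])
L=silhouettes("phone_open","top"); print([(round(d["p"],2),d["pixel"],int(d["mask"].sum())) for d in L])
d=[x for x in L if 225<x["pixel"][0]<250][0]; m=d["mask"]
get_image("side"); Ls=silhouettes("phone_open","side"); print([(round(x["p"],2),x["pixel"],int(x["mask"].sum())) for x in Ls])
Ps=camera_params("side"); ms=Ls[0]["mask"]
def pts(q):  # phone in rack_out: x,y(bottom mid),z bottom,lean(+left),yaw,pitch
    x0,y0,z0,l,ya,pi=q; o=[]
    for a in(-.074,.074):
        for h in(0,.072):
            for k in(-.004,.004):
                yy=y0+h*np.sin(l)+k*np.cos(l)+a*ya
                o.append(w(O,x0+a,yy,z0+h*np.cos(l)-k*np.sin(l)+a*pi))
    return np.array(o)
def f(q):
    e=0
    for cam,PP,M in(("top",P,m),("side",Ps,ms)):
        h=cv2.convexHull(proj(cam,pts(q),PP).astype(np.float32)*16).astype(np.int32)
        r=np.zeros((400,640),np.uint8); cv2.fillConvexPoly(r,h,255,cv2.LINE_AA,4)
        r=r/255.; H=np.zeros((400,640),np.uint8); cv2.fillConvexPoly(H,cv2.convexHull(np.argwhere(M)[:,::-1].astype(np.int32)),1)
        M2=H; e+=1-np.minimum(r,M2).sum()/np.maximum(r,M2).sum()
    return e
from scipy.optimize import differential_evolution as DE
r=DE(f,[(-.03,.03),(-.06,0),(.005,.04),(-.6,.6),(-.2,.2),(-.15,.15)],seed=1,maxiter=60,popsize=10); print(r.x.round(4),r.fun)
E
```

```text
[(0.78, [238.9, 192.8], 482)]
[(0.79, [287.6, 251.8], 1481)]
[ 0.0033 -0.0267  0.0171 -0.2028 -0.0023 -0.0222] 0.23271845338923214
```

```bash
python3 -c "
from cell import *
print(observe()['clock'],sign_off())"
```

```text
the job is handed in; nothing more can be done
26.4333 None
```

All four phones stand in the bench rack in their original order from the left: small, silver, open chassis, case. I handed the job in at about 26 s; sign-off returned no verdict, and the chassis leans about 12° right while the other three lean left.

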